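# Hang the parts bin on its cleat rail

## Robot

A 7-joint arm with a two-finger parallel gripper is mounted at the origin on a cart in front of the work surface, level with it; the furniture and walls round the work are solid. World frame = base frame: x ahead of the robot, y to its left, z up, the work surface at z = 0. Lengths are in m, angles in rad, forces in N, time in s.
With the tool pointing down it reaches from about 0.425 to 0.875 m from the base axis. Payload 4.7 kg.
Tool frame: the origin (TCP) lies midway between the tips of the shut fingers; the grasp point (between the pads) lies 19 mm behind it (ctrl.grip_point_offset is the distance from the TCP to the grasp point, in m); z points along the fingers, y is the line along which they close (so a half turn about z gives the same grasp; the last joint's range is limited). The gripper opens to 87 mm and grips with 3 to 60 N. Pads are 19 mm wide; open, the fingers measure 117 mm over their backs; the gripper's body (75 mm by 190 mm) begins 51 mm behind the grasp point.
Start: joints at [1.291, 0.321, -0.07, 1.45, 0.023, 1.371, -0.057], TCP at [0.188, -0.622, 0.223] pointing down, gripper open.
Joint ranges: [-2.86, 2.86], [-0.3, 2.09], [-1.38, 1.24], [0.06, 2.45], [-1.56, 4.7], [0.09, 2.05], [-2.69, 2.69]. Speed limits (rad/s): [2.57, 2.57, 3.14, 3.14, 3.14, 3.14, 3.14].

## Interface

Orientations are given as a rotation vector (axis times angle).
In Python, from bench import ctrl gives the robot as it stands. The module is installed in compiled form; this text tells all that it offers.
- The arm moves only by the shell command python3 -m handwheel 'ROWS' [OPENING] [FORCE]. ROWS is JSON, a list of rows, each an object of numbers: "x", "y", "z": the shift along the tool's x, y, z in m; "wx", "wy", "wz": the turn, a rotation vector about the tool's x, y, z in degrees. A call has 1 to 10 rows; each row is the pose to reach, as a shift and turn from the pose commanded when the call began, along the tool's axes at that moment; what a row does not reach only later rows make up. A row lasts 1/12 s, in which the tool goes at most 41.7 mm and 7.16 degrees, less where a joint would pass 70% of its speed; a pose out of reach is approached as far as the arm can. A call with a gripper value outside its range is refused whole. OPENING is the finger opening in m, from 0 to 0.087, set as the call begins (- or left out, the last holds). The fingers move at their own pace and stop on an object; FORCE is the grip in N (left out, the last holds). Time passes only in rows, so rows that repeat a pose let the fingers close. It gives the time, the measured TCP pose, the force, the opening and the grip force at its end, in the units of the state.
- ctrl.get_state(): the state, without advancing time (a new reading comes with each control period).
- ctrl.get_image(name): name is "scene" or "top" or "wrist"; returns a dict with "image" (384x512x3 uint8, red, green, blue), "K" (3x3 intrinsics, pixels), "world_to_cam" (4x4, takes a point from world to camera coordinates); the wrist camera has in their place "hand_eye" (4x4, takes a point from camera to tool coordinates, whose origin is the TCP and whose axes are the flange's). Camera axes: x right, y down, z forward; pixel columns grow to the right and rows downward; lengths in m; the calibration is good to about 2 mm. A picture is of the moment at which its call begins: read the wrist's pose just before it. There is no depth.
- ctrl.close_job(): hands the job in; it is judged then, once.
The state is a dict: "time": time; "joint_positions": joint angles; "qd": joint speeds; "joint_torque": joint torques, N m; "position": TCP position; "tool_rot": TCP orientation; "ft_force": force on the tool from outside, world axes, zero at the start; "torque": the same for the moment, N m; "grip_width": opening from 0.0 (shut) to 1.0 (fully open); "grip_force": force on a finger pad.
Only numpy, scipy, OpenCV 4.12 (cv2) and the standard library are available. Lean on these libraries where they do the work, as an engineer would, in place of code of your own. Each camera call takes 0.05 s, during which the arm holds its last target. There are 200 camera calls.

## Task

Hang the blue parts bin on the aluminium cleat rail, label to the front and about in the middle: pick it up by its black grip, tip its front up, lower the slanted strip at its back over the rail's slanted cleat until it rests there before you let go, then press the bin's front rim down until its foot snaps in behind the yellow spring keeper and the bin hangs level. Be gentle: put no more than 20 N on the rail while lowering the tipped bin onto it, never load it with more than 120 N, and leave the other things on the bench where they are.

Things in the scene. Friction and masses are not known exactly. Their poses are not given: they have to be found in the camera images.
- bin: blue open steel parts bin, 0.24 to 0.39 kg, 68 (x) x 96 (y) x 75 mm, upright at the start. Origin: centre of its underside; x points to its back, z up; paper label on its front (-x). Hung home, its origin is 58 mm in front of the panel, 70 mm below the cleat's upper edge, axes parallel to the stand's
- fin_grip (a point): middle of the black rubber grip on the carry fin in the bin's middle: grip 40 mm long (x), 10 mm thick (y), 83 to 109 mm above the bin's underside; this point is at x = 7, z = 96 mm in the bin; axes as the bin
- strip_end (a point): free lower end of the bin's hooking strip (x = 57, z = 54 mm in the bin). The strip, 4 mm thick, 90 mm wide, slants back and down at 45 degrees from the top of the bin's back wall (x = 34, z = 74 mm). Lower it 5 to 10 mm in front of the panel so that it lands low on the slippery cleat; setting it down takes only the bin's own weight
- bin_foot (a point): top of the upright ridge near the end of the bin's foot (x = 52.5, z = 8 mm in the bin). The foot is a 4 mm thick, 80 mm wide flange at the bottom of the back, reaching to x = 58 mm
- bin_rim (a point): middle of the top of the bin's rolled front rim (x = -34, z = 77 mm in the bin), to be pressed down. Let go on the cleat, the bin stays tipped up by 0.12 to 0.23 rad, its ridge against the keeper's ramp; a press of about 8 to 20 N straight down here, or drawn a little to the front as the rim swings, snaps it home against the panel, a firm stop. The rim is slippery
- stand: fixed steel stand, foot 110 x 260 x 12 mm, carrying an aluminium panel 245 mm wide with cleat and keeper. Origin: on the bench, under the middle of the panel's front face (plane x = 0, facing -x); z up. The panel is clamped in slots, each time at another height: the cleat's upper edge is anywhere from 99 to 131 mm above the bench, and no reading tells where; find it by touch
- groove (a point): fixed point of the stand 115 mm above the bench in its plane x = -10 mm: over the middle of the groove, at the mean height of the cleat's edge. The cleat, 200 mm wide, slants forward and up from the panel at 45 degrees, its edge at x = -20 mm; the V groove behind it is 20 mm wide at the top, 21 mm deep; the panel's top is 15 mm above the edge. Lowered in level, the bin's foot lands on the keeper: tip the front up 0.3 to 0.4 rad
- keeper (a joint): yellow spring keeper bar, 168 mm wide, 53 to 64 mm below the cleat's edge, sliding up: 0 at rest, up to 0.010 m; preloaded to about 3.5 N, 350 N/m. The foot's ridge lifts it by 1 to 3 mm while the bin hangs tipped, more in passing, and it drops back to about 0 in front of the ridge
- cup: pink plastic cup, 67 x 67 x 69 mm, origin at its underside; leave alone
- plug: spark plug, 18 x 68 x 16 mm, origin at its underside; leave alone
- screwdriver: stubby red and green screwdriver, 26 x 130 x 26 mm, origin at its underside; leave alone
- float_bowl_1: grey die-cast float bowl, 63 x 74 x 46 mm, origin at its underside; leave alone
Mind the look-alikes: they are no part of the job. Several things have the shape of the bin; the one meant has the colours described above.

How it is judged:
On the way:
1. the tipped bin, still held, rests with its rear strip on the cleat (angle between bin's own z axis and vertical above 0.24 rad and contact force between bin and stand above 0.5 N and contact force between bin and the fingers above 1 N and z of strip_end in the frame of stand between 0.076 and 0.128 m and x of strip_end in the frame of stand between -0.022 and 0 m), for 0.1 s.
At the end, for the whole second after the job is handed in: The bin hangs still on the cleat, label to the front, level within 0.05 rad and square to the panel within 0.06 rad, its origin 54 to 62 mm in front of the panel and within 35 mm of the rail's middle, foot behind the keeper, which is down again (under 1.5 mm) (angle between bin's own z axis and vertical below 0.05 rad and angle between the x axis of bin and the x axis of stand, either way round below 0.06 rad and x of bin in the frame of stand between -0.062 and -0.054 m and y of bin in the frame of stand between -0.035 and 0.035 m and z of bin in the frame of stand between 0.025 and 0.066 m and value of joint keeper below 0.0015 m and linear speed of bin below 0.01 m/s and contact force between bin and stand above 0.5 N); the robot touches nothing.
It fails at once if the rail is loaded with more than 20 N by the bin still tipped up by over 0.25 rad (contact force between bin and stand above 20 N and angle between bin's own z axis and vertical above 0.25 rad).
It fails at once if the rail is loaded by the bin with more than 120 N (contact force between bin and stand above 120 N).
It fails at once if the robot pushes the stand with more than 25 N (contact force between any of the fingers, the arm and stand above 25 N).
It fails at once if a bystander (cup, spark plug, screwdriver, float bowl) is moved by more than 15 mm (distance of any of cup, plug, screwdriver, float_bowl_1 from where it was at the start of the episode above 0.015 m).
It also fails if it takes over 48 s, if anything falls off the work surface, if the arm or the gripper's body presses on something with over 40 N, if the wrist force passes 120 N, or if a joint passes its speed limit or range.

## Working session

There is one attempt and no reset: what is moved stays moved. The work goes in short steps, Python scripts to look and compute and a shell command to move; the robot and the scene stay as the last step left them, time stands still between calls to the robot, and variables do not carry over. Pictures are saved under pics/ and viewed, at most 10 in all, crops included, and the job is handed in when it is done.

```bash
mkdir -p pics; cat > h.py <<'E'
import numpy as np, cv2
from bench import ctrl
from scipy.spatial.transform import Rotation as R
def snap(n,f=None):
    s=ctrl.get_state(); d=ctrl.get_image(n)
    if f: cv2.imwrite('pics/'+f,d['image'][:,:,::-1])
    if 'world_to_cam' in d: C=np.linalg.inv(d['world_to_cam'])
    else:
        T=np.eye(4);T[:3,:3]=R.from_rotvec(s['tool_rot']).as_matrix();T[:3,3]=s['position'];C=T@d['hand_eye']
    return d['image'],d['K'],C
def ray(K,C,u,v):
    r=C[:3,:3]@np.linalg.inv(K)@np.array([u,v,1.]); return C[:3,3],r/np.linalg.norm(r)
def onz(K,C,u,v,z):
    o,r=ray(K,C,u,v); return o+r*(z-o[2])/r[2]
def tri(a,b):
    A=np.zeros((3,3));B=np.zeros(3)
    for o,r in (a,b):
        P=np.eye(3)-np.outer(r,r);A+=P;B+=P@o
    return np.linalg.solve(A,B)
E
python3 - <<'E'
from h import *
np.set_printoptions(precision=4,suppress=True)
ims=[]
for n in('scene','top'):
    im,K,C=snap(n,n+'0.png'); print(n,K.tolist(),C)
    np.savez(n+'0.npz',im=im,K=K,C=C)
s=ctrl.get_state();print(s)
E
```

```text
scene [[363.35530539302954, 0.0, 254.17306230665122], [0.0, 363.35530539302954, 194.5280974014139], [0.0, 0.0, 1.0]] [[-0.895  -0.2246  0.3854  0.1742]
 [-0.446   0.4667 -0.7637  0.7377]
 [-0.0083 -0.8554 -0.5179  0.5724]
 [ 0.      0.      0.      1.    ]]
top [[457.9660056875736, 0.0, 254.2707673815401], [0.0, 457.9660056875736, 194.99756756102812], [0.0, 0.0, 1.0]] [[ 0.0154 -0.9902  0.1387  0.3333]
 [-0.9999 -0.0147  0.0059  0.0303]
 [-0.0038 -0.1387 -0.9903  1.5626]
 [ 0.      0.      0.      1.    ]]
{'time': 0.1, 'joint_positions': array([ 1.2911,  0.3218, -0.0701,  1.4515,  0.0226,  1.3708, -0.0569]), 'qd': array([ 0.    , -0.0027,  0.0005, -0.0036, -0.    ,  0.    , -0.0005]), 'joint_torque': array([ -0.0001, -49.2575,  -0.4058, -31.3398,  -0.0642,   0.0395,
         0.0001]), 'position': array([ 0.188 , -0.6217,  0.2216]), 'tool_rot': array([-3.1061, -0.4597,  0.0005]), 'ft_force': array([ 0.248 ,  0.4237, -0.4948]), 'torque': array([-0.0162,  0.0129, -0.031 ]), 'grip_force': 0.0, 'grip_width': 0.99830574035228}
```

View pics/scene0.png

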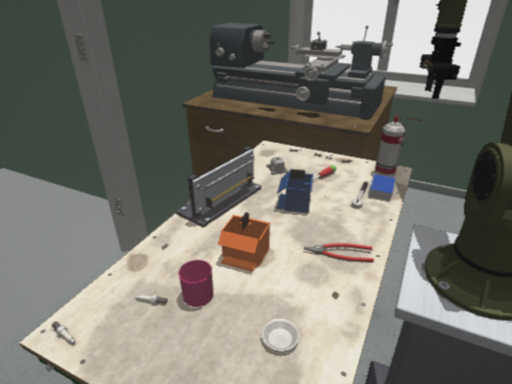

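View pics/top0.png

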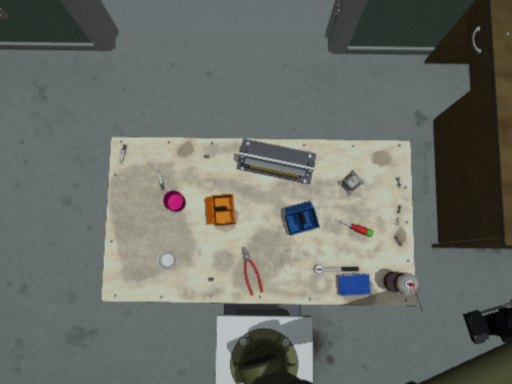

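The scene shows the stand at about (222,188), the blue bin at (296,190) and the orange look-alike at (245,240). In the top view the bin is at (301,218) and the stand at (277,160). I'll enlarge both views of the bin and stand.

```bash
python3 - <<'E'
from h import *
a=cv2.imread('pics/scene0.png')[145:225,170:330]; b=cv2.imread('pics/top0.png')[130:245,225:335]
a=cv2.resize(a,None,fx=5,fy=5,interpolation=cv2.INTER_CUBIC)[:, :800]; 
b=cv2.resize(b,None,fx=5,fy=5,interpolation=cv2.INTER_CUBIC)
for n,c in(('a',a),('b',b)): cv2.imwrite(f'pics/c{n}.png',c)
E
```

```text
(no output)
```

View pics/ca.png

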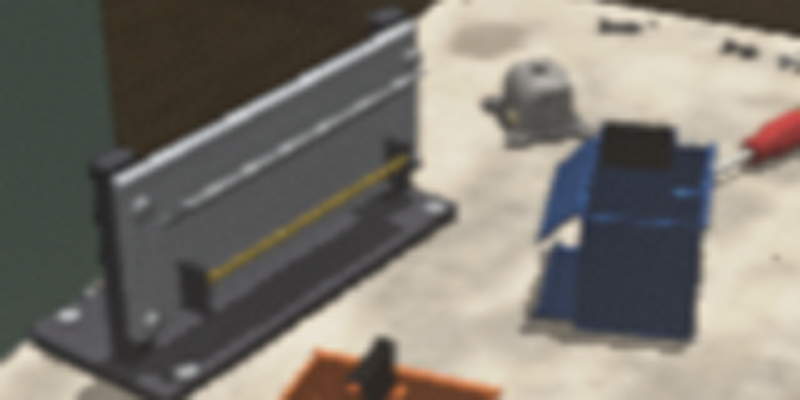

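View pics/cb.png

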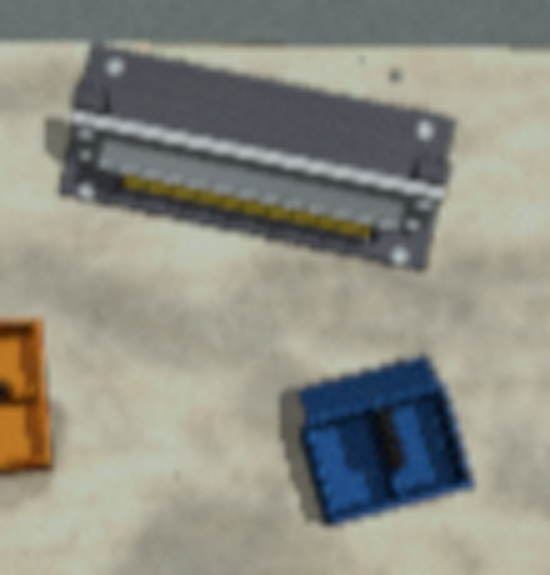

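The crops show the panel's top edge in the top view from (75,118) to (443,192) in crop pixels, and in the scene from (115,183) to (415,22). The grip is at about (390,440) in the top crop and (638,127) in the scene. I'll triangulate these.

```bash
python3 - <<'E'
from h import *
np.set_printoptions(precision=4,suppress=True)
S=np.load('scene0.npz');T=np.load('top0.npz')
f=lambda c,o:(np.array(c)+.5)/5-.5+np.array(o)
s=lambda *c:ray(S['K'],S['C'],*f(c,(170,145)))
t=lambda *c:ray(T['K'],T['C'],*f(c,(225,130)))
tz=lambda z,*c:onz(T['K'],T['C'],*f(c,(225,130)),z)
print('panelL',tri(s(118,183),t(76,121)),'R',tri(s(417,22),t(443,196)))
print('keepL',tri(s(208,275),t(123,182)),'R',tri(s(410,158),t(372,232)))
print('cleat edge',tri(s(160,222),t(96,165)), tri(s(425,70),t(405,225)))
print('foot', *[tz(.012,*c) for c in((97,42),(455,120),(425,270),(60,192))])
print('griptop',tri(s(638,128),t(390,440)),tz(.109,390,440))
print('rim', *[tz(.077,*c) for c in((327,520),(472,485))],'strip end',*[tz(.054,*c) for c in((300,395),(430,357))])
b=cv2.cvtColor(T['im'],cv2.COLOR_RGB2GRAY)
E
```

```text
panelL [0.6698 0.089  0.1271] R [ 0.6219 -0.147   0.1299]
keepL [0.6424 0.0586 0.063 ] R [ 0.6096 -0.1088  0.06  ]
cleat edge [0.6497 0.0782 0.1032] [ 0.606  -0.1249  0.1113]
foot [0.7502 0.0784 0.012 ] [ 0.6983 -0.1704  0.012 ] [ 0.5927 -0.1495  0.012 ] [0.6435 0.102  0.012 ]
griptop [ 0.4684 -0.1154  0.1082] [ 0.4665 -0.1158  0.109 ]
rim [ 0.4169 -0.0783  0.077 ] [ 0.441  -0.1722  0.077 ] strip end [ 0.5006 -0.0618  0.054 ] [ 0.5272 -0.1479  0.054 ]
```

```bash
cat >> h.py <<'E'
np.set_printoptions(precision=4,suppress=True)
def go(p,Rm=None):
    "tool-axes shift and turn from the measured pose to TCP position p, rotation Rm"
    s=ctrl.get_state();R0=R.from_rotvec(s['tool_rot']).as_matrix()
    print('t',s['time'],'pos',s['position'],'F',s['ft_force'],'grip',s['grip_width'],s['grip_force'])
    print('shift',R0.T@(np.array(p)-s['position']),'turn deg',None if Rm is None else np.degrees(R.from_matrix(R0.T@Rm).as_rotvec()))
def down(yaw,tip=0.):
    "tool down, tool x at yaw, then leaned so that a thing held has its -x side up by tip"
    return R.from_euler('z',yaw).as_matrix()@R.from_euler('y',tip).as_matrix()@np.diag([1.,-1,-1])
E
python3 - <<'E'
from h import *
S=np.load('scene0.npz');T=np.load('top0.npz')
r=lambda Q,u,v:ray(Q['K'],Q['C'],u,v)
print('ext',tri(r(S,395,122),r(T,411,287)),onz(T['K'],T['C'],400,283,.15))
go([.4675,-.1155,.30],down(.27))
print(R.from_rotvec(ctrl.get_state()['tool_rot']).as_matrix(), down(.27))
E
```

```text
ext [ 0.2636 -0.4304  0.1756] [ 0.2685 -0.4068  0.15  ]
t 0.1 pos [ 0.188  -0.6217  0.2216] F [ 0.248   0.4237 -0.4948] grip 0.99830574035228 0.0
shift [ 0.4141 -0.4037 -0.0778] turn deg [-0.0997  0.0065  1.3662]
[[ 0.9571  0.2896 -0.0006]
 [ 0.2896 -0.9571  0.0016]
 [-0.0001 -0.0017 -1.    ]] [[ 0.9638  0.2667  0.    ]
 [ 0.2667 -0.9638  0.    ]
 [ 0.      0.     -1.    ]]
```

```bash
python3 -m handwheel '[{"x":0.02,"z":-0.04},{"x":0.04,"z":-0.08},{"x":0.06,"z":-0.11},{"x":0.09,"y":-0.02,"z":-0.13},{"x":0.12,"y":-0.05,"z":-0.13},{"x":0.15,"y":-0.08,"z":-0.13},{"x":0.18,"y":-0.11,"z":-0.13},{"x":0.21,"y":-0.14,"z":-0.13},{"x":0.24,"y":-0.17,"z":-0.13},{"x":0.27,"y":-0.2,"z":-0.13}]' 0.045 40; python3 -m handwheel '[{"x":0.024,"y":-0.03},{"x":0.048,"y":-0.06},{"x":0.072,"y":-0.09},{"x":0.096,"y":-0.12},{"x":0.12,"y":-0.15,"z":0.02},{"x":0.13,"y":-0.18,"z":0.04},{"x":0.14,"y":-0.2,"z":0.06,"wz":1.4},{"x":0.14,"y":-0.2,"z":0.06,"wz":1.4},{"x":0.14,"y":-0.2,"z":0.06,"wz":1.4}]'; python3 - <<'E'
from h import *
go([.4675,-.1155,.30],down(.27))
im,K,C=snap('wrist','w1.png');np.savez('w1.npz',im=im,K=K,C=C)
E
```

```text
t 0.1 pos [ 0.188  -0.6217  0.2216] F [ 0.248   0.4237 -0.4948] grip 0.99830574035228 0.0
shift [ 0.4141 -0.4037 -0.0778] turn deg [-0.0997  0.0065  1.3662]invalid input at $[0]: expected keys x, y, z, wx, wy, wz
invalid input at $[0]: expected keys x, y, z, wx, wy, wz
```

View pics/w1.png

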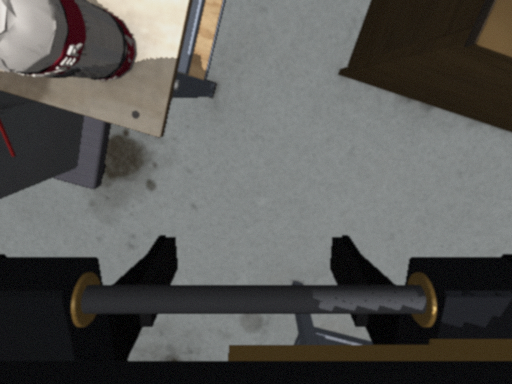

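Rows need all six keys, so nothing moved and this wrist view shows only the floor near the start pose. I'll retype the moves.

```bash
python3 -m handwheel '[{"x":0.02,"y":0,"z":-0.04,"wx":0,"wy":0,"wz":0},{"x":0.04,"y":0,"z":-0.08,"wx":0,"wy":0,"wz":0},{"x":0.06,"y":0,"z":-0.11,"wx":0,"wy":0,"wz":0},{"x":0.09,"y":-0.02,"z":-0.13,"wx":0,"wy":0,"wz":0},{"x":0.12,"y":-0.05,"z":-0.13,"wx":0,"wy":0,"wz":0},{"x":0.15,"y":-0.08,"z":-0.13,"wx":0,"wy":0,"wz":0},{"x":0.18,"y":-0.11,"z":-0.13,"wx":0,"wy":0,"wz":0},{"x":0.21,"y":-0.14,"z":-0.13,"wx":0,"wy":0,"wz":0},{"x":0.24,"y":-0.17,"z":-0.13,"wx":0,"wy":0,"wz":0},{"x":0.27,"y":-0.2,"z":-0.13,"wx":0,"wy":0,"wz":0}]' 0.045 40; python3 -m handwheel '[{"x":0.024,"y":-0.03,"z":0,"wx":0,"wy":0,"wz":0},{"x":0.048,"y":-0.06,"z":0,"wx":0,"wy":0,"wz":0},{"x":0.072,"y":-0.09,"z":0,"wx":0,"wy":0,"wz":0},{"x":0.096,"y":-0.12,"z":0,"wx":0,"wy":0,"wz":0},{"x":0.12,"y":-0.15,"z":0.02,"wx":0,"wy":0,"wz":0},{"x":0.13,"y":-0.18,"z":0.04,"wx":0,"wy":0,"wz":0},{"x":0.14,"y":-0.2,"z":0.06,"wx":0,"wy":0,"wz":1.4},{"x":0.14,"y":-0.2,"z":0.06,"wx":0,"wy":0,"wz":1.4},{"x":0.14,"y":-0.2,"z":0.06,"wx":0,"wy":0,"wz":1.4}]'; python3 - <<'E'
from h import *
go([.4675,-.1155,.079],down(.27))
im,K,C=snap('wrist','w2.png');np.savez('w2.npz',im=im,K=K,C=C)
E
```

```text
time: 0.98
position: [0.3871, -0.3545, 0.3524]
tool_rot: [3.108, 0.46, -0.0]
ft_force: [0.3, -0.2, -0.1]
grip_width: 0.522
grip_force: 0.0
time: 1.73
position: [0.462, -0.1232, 0.2915]
tool_rot: [-3.112, -0.427, 0.003]
ft_force: [0.4, 0.4, 0.0]
grip_width: 0.516
grip_force: 0.0
t 1.7333 pos [ 0.462  -0.1232  0.2915] F [0.3739 0.4368 0.0085] grip 0.5164339334789592 0.0
shift [ 0.0078 -0.0059  0.2125] turn deg [-0.0285  0.1248  0.1566]
```

View pics/w2.png

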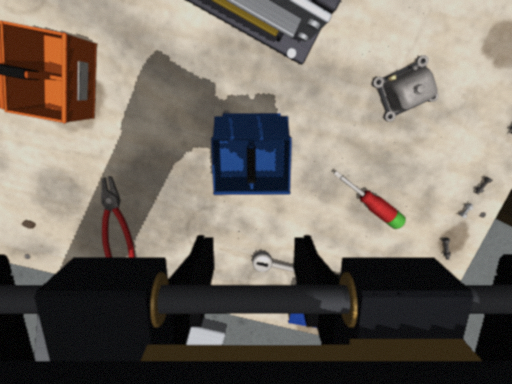

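The wrist view shows the bin at (252,155), square to the tool, strip at the top (far) and front rim at row 193. The black grip is at about (251,160).

```bash
python3 - <<'E'
from h import *
W=np.load('w2.npz');S=np.load('scene0.npz')
im=W['im'].astype(int);sub=im[112:196,210:294]
m=(sub.max(2)<35)
n,l,st,ce=cv2.connectedComponentsWithStats(m.astype(np.uint8))
for i in range(1,n):
    if st[i,4]>20: print(st[i]+np.array([210,112,0,0,0]),ce[i]+[210,112])
blue=((im[:,:,2]>im[:,:,0]+25)&(im[:,:,2]>1.4*im[:,:,0])).astype(np.uint8)[100:200,200:300]
c=max(cv2.findContours(blue,0,2)[0],key=cv2.contourArea);print(cv2.minAreaRect(c),cv2.boundingRect(c))
for p in((215,193),(290,193),(218,115),(286,114)): print(p,onz(W['K'],W['C'],*p,.077))
print(onz(W['K'],W['C'],251,160,.109))
f=lambda u,v:ray(S['K'],S['C'],(u+.5)/5-.5+170,(v+.5)/5-.5+145)
print(tri(f(638,128),ray(W['K'],W['C'],251,160)))
E
```

```text
[214 141   5  22  76] [215.7763 149.6974]
[272 141  17  48 172] [284.064 167.843]
[217 147  62  43 570] [247.1561 173.8737]
((51.0, 54.0), (80.0, 78.0), 90.0) (12, 14, 79, 81)
(215, 193) [ 0.4187 -0.0857  0.077 ]
(290, 193) [ 0.4437 -0.1746  0.077 ]
(218, 115) [ 0.5102 -0.0672  0.077 ]
(286, 114) [ 0.5322 -0.1416  0.077 ]
[ 0.4765 -0.116   0.109 ]
[ 0.4736 -0.1172  0.106 ]
```

```bash
python3 -m handwheel '[{"x":0.011,"y":-0.002,"z":0.04,"wx":0,"wy":0,"wz":0},{"x":0.011,"y":-0.002,"z":0.08,"wx":0,"wy":0,"wz":0},{"x":0.011,"y":-0.002,"z":0.12,"wx":0,"wy":0,"wz":0},{"x":0.011,"y":-0.002,"z":0.15,"wx":0,"wy":0,"wz":0},{"x":0.011,"y":-0.002,"z":0.18,"wx":0,"wy":0,"wz":0},{"x":0.011,"y":-0.002,"z":0.2,"wx":0,"wy":0,"wz":0},{"x":0.011,"y":-0.002,"z":0.212,"wx":0,"wy":0,"wz":0},{"x":0.011,"y":-0.002,"z":0.212,"wx":0,"wy":0,"wz":0},{"x":0.011,"y":-0.002,"z":0.212,"wx":0,"wy":0,"wz":0}]'
python3 - <<'E'
from h import *
go([.472,-.118,.079],down(.274))
im,K,C=snap('wrist','w3.png')
E
```

```text
time: 2.53
position: [0.4733, -0.1208, 0.0812]
tool_rot: [3.113, 0.419, 0.001]
ft_force: [0.1, -0.2, 0.6]
grip_width: 0.513
grip_force: 0.0
t 2.5333 pos [ 0.4733 -0.1208  0.0812] F [ 0.1061 -0.2264  0.5594] grip 0.5126875154192531 0.0
shift [-0.0005 -0.0031  0.0022] turn deg [ 0.0139 -0.0292 -0.3529]
```

View pics/w3.png

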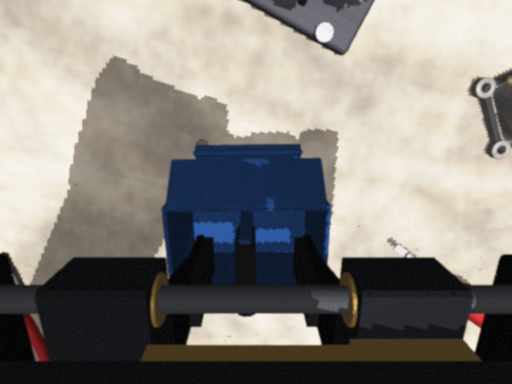

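The fin is at column 245, between the fingers (195 to 300). I'll correct by 3 mm in y, close, and measure the bin's x in the tool from its back edge at row 207.

```bash
python3 - <<'E'
from h import *
im,K,C=snap('wrist')
s=ctrl.get_state();u=np.array([.9627,.2706,0])
for p,z,x in(((246,207),.075,.034),((246,159),.054,.057),((247,148),.004,.058)):
    q=onz(K,C,*p,z);print('grasp x minus bin origin x',(s['position']-q)@u+x)
E
python3 -m handwheel '[{"x":0,"y":-0.003,"z":0.002,"wx":0,"wy":0,"wz":0},{"x":0,"y":-0.003,"z":0.002,"wx":0,"wy":0,"wz":0},{"x":0,"y":-0.003,"z":0.002,"wx":0,"wy":0,"wz":0},{"x":0,"y":-0.003,"z":0.002,"wx":0,"wy":0,"wz":0},{"x":0,"y":-0.003,"z":0.002,"wx":0,"wy":0,"wz":0},{"x":0,"y":-0.003,"z":0.002,"wx":0,"wy":0,"wz":0},{"x":0,"y":-0.003,"z":0.002,"wx":0,"wy":0,"wz":0},{"x":0,"y":-0.003,"z":0.002,"wx":0,"wy":0,"wz":0}]' 0 40
```

```text
grasp x minus bin origin x 0.009898450763953823
grasp x minus bin origin x 0.009864552370158763
grasp x minus bin origin x 0.012132570827223702
time: 3.3
position: [0.4719, -0.117, 0.0786]
tool_rot: [3.113, 0.422, -0.0]
ft_force: [0.4, -0.3, 0.9]
grip_width: 0.108
grip_force: 40.0
```

The grip is closed (9.4 mm, 40 N). I'll lift, turn square to the stand and look at the panel from close by.

```bash
python3 -m handwheel '[{"x":0,"y":0,"z":-0.03,"wx":0,"wy":0,"wz":0},{"x":0,"y":0,"z":-0.07,"wx":0,"wy":0,"wz":0},{"x":0,"y":0,"z":-0.11,"wx":0,"wy":0,"wz":0},{"x":0.01,"y":-0.01,"z":-0.15,"wx":0,"wy":0,"wz":6},{"x":0.03,"y":-0.03,"z":-0.18,"wx":0,"wy":0,"wz":12},{"x":0.06,"y":-0.05,"z":-0.18,"wx":0,"wy":0,"wz":18},{"x":0.08,"y":-0.07,"z":-0.18,"wx":0,"wy":0,"wz":24},{"x":0.1,"y":-0.083,"z":-0.18,"wx":0,"wy":0,"wz":27.2},{"x":0.1,"y":-0.083,"z":-0.18,"wx":0,"wy":0,"wz":27.2},{"x":0.1,"y":-0.083,"z":-0.18,"wx":0,"wy":0,"wz":27.2}]'
python3 - <<'E'
from h import *
go([.548,-.009,.26],down(-.202))
im,K,C=snap('wrist','w4.png');np.savez('w4.npz',im=im,K=K,C=C)
E
```

```text
time: 4.13
position: [0.546, -0.0086, 0.2575]
tool_rot: [-3.125, 0.316, 0.003]
ft_force: [-0.8, -1.0, -3.1]
grip_width: 0.113
grip_force: 40.0
t 4.1333 pos [ 0.546  -0.0086  0.2575] F [-0.8083 -0.996  -3.1032] grip 0.11304001010275053 39.99027734622359
shift [ 0.002  -0.     -0.0025] turn deg [-0.0346  0.1317  0.0308]
```

View pics/w4.png

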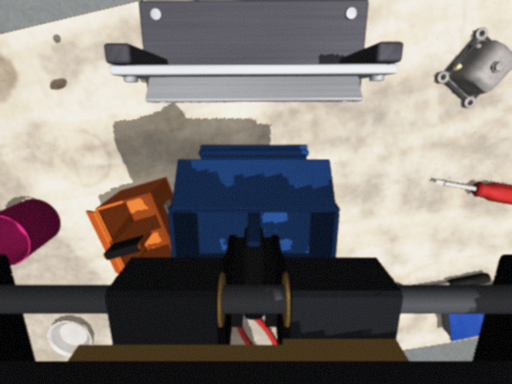

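The panel's top front edge runs along row 74 or so, columns 110 to 397. The cleat's edge is at row 101, columns 148 to 361, and the bin's back rim is at row 208, columns 172 to 338. Yaw is well matched, so next comes the arithmetic.

```bash
python3 - <<'E'
from h import *
W=np.load('w4.npz');K,C=W['K'],W['C'];g=W['im'].astype(int).sum(2)/3
for c in(135,200,254,310,370): print(c,g[60:82,c].astype(int),g[94:108,c].astype(int))
for r in (68,70,72): print(r,np.where(g[r,90:420]>170)[0][[0,-1]]+90)
for r in (92,98): print(g[r,138:156].astype(int),g[r,352:370].astype(int))
print('f',K[0,0])
S=np.load('top0.npz')
t=lambda a,b:ray(S['K'],S['C'],(a+.5)/5-.5+225,(b+.5)/5-.5+130)
w=lambda u,v:ray(K,C,u,v)
print('panel L,R by wrist+top',tri(w(110,74),t(76,121)),tri(w(397,74),t(443,196)))
s=ctrl.get_state()['position'];u=np.array([np.cos(.202),-np.sin(.202),0]);v=np.array([-u[1],u[0],0])
for zc in(.105,.110,.115,.120):
    a,b=onz(K,C,110,74,zc+.015),onz(K,C,397,74,zc+.015);e,f=onz(K,C,148,101,zc),onz(K,C,361,100,zc)
    print(zc,'panel w',np.linalg.norm(a-b),'cleat w',np.linalg.norm(e-f),'mid',(a+b)/2,'x rel tcp',((a+b)/2-s)@u,'y',((a+b)/2-s)@v,'cleat x',((e+f)/2-s)@u,((e+f)/2-s)@v,'yaw',np.arctan2(-(a-b)[0],(a-b)[1]),np.arctan2(-(e-f)[0],(e-f)[1]))
for p,zb in((255,208),.075),((255,159),.054):
    q=onz(K,C,*p,s[2]-.0786+zb);print('bin pt rel tcp',(q-s)@u,(q-s)@v)
E
```

```text
135 [ 26  27  28  31  76 150 210 232 235 236 237 236 232 214 170 115 110 131
 137 140 135 135] [228 229 227 232 233 233 233 235 233 234 235 236 236 237]
200 [ 96  95  95  98 132 190 224 234 236 236 238 235 232 205 145  91 103 148
 164 170 166 170] [169 170 172 172 187 203 180 155 175 214 225 225 226 226]
254 [ 97  96  97 102 141 204 232 236 239 239 239 239 234 197 128  84 114 149
 166 162 161 163] [167 169 164 172 187 195 171 170 220 234 234 234 232 233]
310 [105 110 106 115 156 211 235 239 239 241 241 238 228 183 114  87 121 150
 157 157 155 158] [163 165 162 177 193 183 150 137 179 193 193 193 190 192]
370 [ 22  19  36  99 176 221 235 238 239 240 242 237 215 159  97  71  76  84
  97 105 130 178] [201 203 202 202 203 199 203 205 202 205 204 207 205 201]
68 [ 90 419]
70 [ 90 419]
72 [ 90 419]
[227 228 226 227 228 228 227 223 198 177 169 169 172 167 171 168 170 170] [164 166 163 167 166 164 165 164 170 192 211 218 215 217 214 212 211 208]
[232 232 234 233 231 231 224 201 184 177 177 177 180 178 180 177 181 182] [207 207 209 212 209 209 210 210 210 205 204 206 207 205 205 202 205 202]

[... 463 characters left out ...]
938521028545466 cleat x 0.0785907746635694 0.0008728819862951167 yaw -0.2008520274279249 -0.19621424346875507
0.115 panel w 0.24196510559736256 cleat w 0.1935807068766695 mid [ 0.6443 -0.0287  0.13  ] x rel tcp 0.1003586052765263 y 0.001783073201746214 cleat x 0.07868812186363675 0.0008775826755115845 yaw -0.20085202742792543 -0.1962142434687551
0.12 panel w 0.23776321059696418 cleat w 0.19038550210676583 mid [ 0.644  -0.0286  0.135 ] x rel tcp 0.10008470073123435 y 0.0017722943006378505 cleat x 0.07878546906370387 0.000882283364728019 yaw -0.2008520274279251 -0.19621424346875516
bin pt rel tcp 0.02514018547936869 0.0005484273187924123
bin pt rel tcp 0.04811526073483294 0.0005549209497717633
```

Panel face is 0.100 m ahead of the TCP, with the cleat edge at about 0.105 to 0.115. Now tip and move above the groove.

```bash
python3 -m handwheel '[{"x":0.01,"y":0,"z":0,"wx":0,"wy":-5,"wz":0},{"x":0.02,"y":0,"z":0.01,"wx":0,"wy":-10,"wz":0},{"x":0.035,"y":0,"z":0.03,"wx":0,"wy":-15,"wz":0},{"x":0.05,"y":0,"z":0.045,"wx":0,"wy":-20,"wz":0},{"x":0.057,"y":-0.001,"z":0.06,"wx":0,"wy":-21.2,"wz":0},{"x":0.057,"y":-0.001,"z":0.064,"wx":0,"wy":-21.2,"wz":0},{"x":0.057,"y":-0.001,"z":0.064,"wx":0,"wy":-21.2,"wz":0},{"x":0.057,"y":-0.001,"z":0.064,"wx":0,"wy":-21.2,"wz":0}]'
cat > chk.py <<'E'
from h import *
a=-.201;u=np.array([np.cos(a),np.sin(a),0])
P=np.array([.546,-.0086,0])+.0997*u; P+=.001*np.array([-u[1],u[0],0])   # stand origin
s=ctrl.get_state();Rm=R.from_rotvec(s['tool_rot']).as_matrix()
B=Rm@np.diag([1,-1,-1]);q=s['position']+B@[.0475,0,-.0246]
St=R.from_euler('z',a).as_matrix()
print('t %.2f'%s['time'],'strip_end in stand',St.T@(q-np.array([P[0],P[1],0])),'tip',np.arccos(B[2,2]),'yaw err',(St.T@B)[1,0],'F stand',St.T@s['ft_force'],s['torque'],'pos',s['position'])
E
python3 chk.py; python3 -c "
from h import *
snap('wrist','w5.png');snap('scene','s5.png')"
```

```text
time: 4.85
position: [0.6016, -0.0212, 0.1955]
tool_rot: [-3.036, 0.313, 0.567]
ft_force: [-0.6, -0.0, -1.8]
grip_width: 0.111
grip_force: 40.0
t 4.85 strip_end in stand [-0.0072 -0.0024  0.1555] tip 0.36908489450356574 yaw err -0.004316848076962591 F stand [-0.5699 -0.1521 -1.8373] [-0.1083 -0.6796 -0.0183] pos [ 0.6016 -0.0212  0.1955]
```

```bash
python3 -m handwheel '[{"x":0.0036,"y":0,"z":0.0093,"wx":0,"wy":0,"wz":0},{"x":0.0072,"y":0,"z":0.0187,"wx":0,"wy":0,"wz":0},{"x":0.009,"y":0,"z":0.0233,"wx":0,"wy":0,"wz":0},{"x":0.009,"y":0,"z":0.0233,"wx":0,"wy":0,"wz":0},{"x":0.009,"y":0,"z":0.0233,"wx":0,"wy":0,"wz":0}]' >/dev/null
python3 chk.py
python3 -m handwheel '[{"x":0.0011,"y":0,"z":0.0028,"wx":0,"wy":0,"wz":0},{"x":0.0022,"y":0,"z":0.0056,"wx":0,"wy":0,"wz":0},{"x":0.0036,"y":0,"z":0.0093,"wx":0,"wy":0,"wz":0},{"x":0.0036,"y":0,"z":0.0093,"wx":0,"wy":0,"wz":0},{"x":0.0036,"y":0,"z":0.0093,"wx":0,"wy":0,"wz":0}]' >/dev/null
python3 chk.py
```

```text
t 5.37 strip_end in stand [-0.0073 -0.0022  0.1289] tip 0.37116212011255717 yaw err -0.004197392541605326 F stand [ 0.7279 -0.412  -2.6286] [-0.0942 -0.7     0.0055] pos [ 0.6017 -0.021   0.1691]
t 5.78 strip_end in stand [-0.007 -0.002  0.119] tip 0.3707824753927092 yaw err -0.0040866535994951375 F stand [ 1.0368 -0.8517 -2.9588] [-0.1206 -0.723  -0.0111] pos [ 0.602  -0.0209  0.1592]
```

```bash

python3 -m handwheel '[{"x":0.0007,"y":0,"z":0.0019,"wx":0,"wy":0,"wz":0},{"x":0.0014,"y":0,"z":0.0037,"wx":0,"wy":0,"wz":0},{"x":0.0014,"y":0,"z":0.0037,"wx":0,"wy":0,"wz":0}]' >/dev/null
python3 chk.py
python3 -m handwheel '[{"x":0.0007,"y":0,"z":0.0019,"wx":0,"wy":0,"wz":0},{"x":0.0014,"y":0,"z":0.0037,"wx":0,"wy":0,"wz":0},{"x":0.0014,"y":0,"z":0.0037,"wx":0,"wy":0,"wz":0}]' >/dev/null
python3 chk.py
```

```text
t 6.03 strip_end in stand [-0.007  -0.002   0.1151] tip 0.3704746584122943 yaw err -0.0040739765710225955 F stand [-0.2686 -0.2885 -2.2221] [-0.1327 -0.6986  0.0333] pos [ 0.602  -0.0209  0.1552]
t 6.28 strip_end in stand [-0.0071 -0.0021  0.111 ] tip 0.3705889972816482 yaw err -0.004131585717237133 F stand [ 0.3981 -0.549  -3.0231] [-0.117  -0.6393  0.0072] pos [ 0.6019 -0.0209  0.1512]
```

```bash

python3 -m handwheel '[{"x":0.0007,"y":0,"z":0.0019,"wx":0,"wy":0,"wz":0},{"x":0.0011,"y":0,"z":0.0028,"wx":0,"wy":0,"wz":0},{"x":0.0011,"y":0,"z":0.0028,"wx":0,"wy":0,"wz":0}]' >/dev/null
python3 chk.py
python3 -m handwheel '[{"x":0.0007,"y":0,"z":0.0019,"wx":0,"wy":0,"wz":0},{"x":0.0007,"y":0,"z":0.0019,"wx":0,"wy":0,"wz":0},{"x":0.0007,"y":0,"z":0.0019,"wx":0,"wy":0,"wz":0}]' >/dev/null
python3 chk.py
```

```text
t 6.53 strip_end in stand [-0.007  -0.002   0.1082] tip 0.3704059485160268 yaw err -0.004084282071257748 F stand [ 0.3646  0.3745 -3.0138] [-0.1675 -0.6396  0.0039] pos [ 0.602  -0.0209  0.1483]
t 6.78 strip_end in stand [-0.007  -0.002   0.1064] tip 0.37024561829776087 yaw err -0.004133207874306329 F stand [ 0.181  -0.1978 -3.2357] [-0.0963 -0.6868 -0.0162] pos [ 0.602  -0.0209  0.1465]
```

```bash

python3 -m handwheel '[{"x":0.0007,"y":0,"z":0.0019,"wx":0,"wy":0,"wz":0},{"x":0.0007,"y":0,"z":0.0019,"wx":0,"wy":0,"wz":0},{"x":0.0007,"y":0,"z":0.0019,"wx":0,"wy":0,"wz":0}]' >/dev/null
python3 chk.py
python3 -m handwheel '[{"x":0.0007,"y":0,"z":0.0019,"wx":0,"wy":0,"wz":0},{"x":0.0007,"y":0,"z":0.0019,"wx":0,"wy":0,"wz":0},{"x":0.0007,"y":0,"z":0.0019,"wx":0,"wy":0,"wz":0}]' >/dev/null
python3 chk.py
```

```text
t 7.03 strip_end in stand [-0.0065 -0.002   0.1047] tip 0.3690251158863246 yaw err -0.0041812060220819324 F stand [ 0.5472  0.3534 -2.0622] [-0.1708 -0.8787  0.0207] pos [ 0.6024 -0.0209  0.1447]
t 7.28 strip_end in stand [-0.0057 -0.0019  0.1031] tip 0.36708731417275087 yaw err -0.004316829640820786 F stand [ 3.289   0.5441 -0.2086] [-0.2824 -1.4848  0.0524] pos [ 0.6031 -0.021   0.1431]
```

The strip now rests on the cleat, with the reaction up and toward the panel (about 3 N each). I'll follow the slope 3 mm deeper.

```bash

python3 -m handwheel '[{"x":0.002,"y":0,"z":0.0008,"wx":0,"wy":0,"wz":0},{"x":0.0039,"y":0,"z":0.0015,"wx":0,"wy":0,"wz":0},{"x":0.0039,"y":0,"z":0.0015,"wx":0,"wy":0,"wz":0},{"x":0.0039,"y":0,"z":0.0015,"wx":0,"wy":0,"wz":0}]' >/dev/null
python3 chk.py
```

```text
t 7.62 strip_end in stand [-0.0031 -0.002   0.1   ] tip 0.3684321656404544 yaw err -0.004221801041088145 F stand [3.8598 0.8337 2.6737] [-0.3042 -1.5013  0.113 ] pos [ 0.6058 -0.0216  0.14  ]
```

```bash

python3 -m handwheel '[{"x":-0.0007,"y":0,"z":0.0015,"wx":0,"wy":1.8,"wz":0},{"x":-0.0014,"y":0,"z":0.003,"wx":0,"wy":3.6,"wz":0},{"x":-0.002,"y":0,"z":0.0044,"wx":0,"wy":5.3,"wz":0},{"x":-0.002,"y":0,"z":0.0044,"wx":0,"wy":5.3,"wz":0},{"x":-0.002,"y":0,"z":0.0044,"wx":0,"wy":5.3,"wz":0}]' >/dev/null
python3 chk.py
```

```text
t 8.03 strip_end in stand [-0.0038 -0.0018  0.1002] tip 0.27737689236196267 yaw err -0.004111665025102203 F stand [3.4463 1.0254 2.0153] [-0.1758 -1.2916  0.067 ] pos [ 0.6016 -0.0206  0.1369]
```

```bash

python3 -m handwheel '[{"x":0,"y":0,"z":0,"wx":0,"wy":0,"wz":0},{"x":0,"y":0,"z":0,"wx":0,"wy":0,"wz":0},{"x":0,"y":0,"z":0,"wx":0,"wy":0,"wz":0},{"x":0,"y":0,"z":0,"wx":0,"wy":0,"wz":0},{"x":0,"y":0,"z":0,"wx":0,"wy":0,"wz":0},{"x":0,"y":0,"z":0,"wx":0,"wy":0,"wz":0}]' 0.04
python3 chk.py; python3 -m handwheel '[{"x":0,"y":0,"z":-0.02,"wx":0,"wy":0,"wz":0},{"x":0,"y":0,"z":-0.05,"wx":0,"wy":0,"wz":0},{"x":-0.01,"y":0,"z":-0.08,"wx":0,"wy":5,"wz":0},{"x":-0.05,"y":0,"z":-0.1,"wx":0,"wy":10,"wz":0},{"x":-0.08,"y":0,"z":-0.1,"wx":0,"wy":15.9,"wz":0},{"x":-0.1,"y":0,"z":-0.1,"wx":0,"wy":15.9,"wz":0},{"x":-0.1,"y":0,"z":-0.1,"wx":0,"wy":15.9,"wz":0},{"x":-0.1,"y":0,"z":-0.1,"wx":0,"wy":15.9,"wz":0}]' 0
python3 chk.py
python3 - <<'E'
from h import *
im,K,C=snap('wrist');np.savez('w6.npz',im=im,K=K,C=C)
im2,K2,C2=snap('scene');np.savez('s6.npz',im=im2,K=K2,C=C2)
a=cv2.resize(im[:260,100:420],(480,390));b=cv2.resize(im2[140:230,170:300],(320,222*320//320),interpolation=cv2.INTER_CUBIC)
o=np.zeros((400,800,3),np.uint8);o[:390,:480]=a;o[:222,480:]=b;cv2.imwrite('pics/c6.png',o[:,:,::-1])
E
```

```text
time: 8.53
position: [0.6014, -0.0207, 0.136]
tool_rot: [-3.067, 0.316, 0.43]
ft_force: [0.3, -0.4, 0.0]
grip_width: 0.429
grip_force: 0.0
t 8.53 strip_end in stand [-0.0041 -0.002   0.0993] tip 0.27876436922692976 yaw err -0.004167866646479327 F stand [ 0.3941 -0.3661  0.0449] [-0.0297 -0.3393 -0.0151] pos [ 0.6014 -0.0207  0.136 ]
time: 9.2
position: [0.5335, -0.0067, 0.2614]
tool_rot: [3.122, -0.321, 0.004]
ft_force: [0.3, 0.2, 0.3]
grip_width: 0.015
grip_force: 0.0
t 9.20 strip_end in stand [-0.0647 -0.0018  0.2369] tip 0.0038781767961473743 yaw err -0.004190802638678981 F stand [0.2726 0.2125 0.2914] [0.0296 0.0255 0.0083] pos [ 0.5335 -0.0067  0.2614]
```

View pics/c6.png

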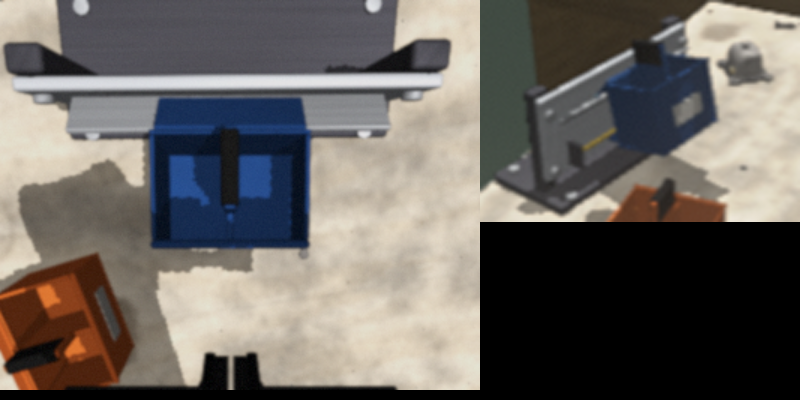

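The bin hangs on the cleat, centred, label to the front and slightly tipped. The front rim is at crop (230,245), which is pixel (253,163) in the image. Next I'll work out the press point.

```bash
cat >> chk.py <<'E'
tip=s['position'];print('TCP in stand',St.T@(tip-np.array([P[0],P[1],0])))
E
python3 chk.py; python3 - <<'E'
from h import *
exec(open('chk.py').read().split('s=ctrl')[0]);St=R.from_euler('z',a).as_matrix()
for f in ['w6']:
    W=np.load(f+'.npz')
    for z in(.125,.135,.145): print(z,St.T@(onz(W['K'],W['C'],253,163,z)-np.array([P[0],P[1],0])),[St.T@(onz(W['K'],W['C'],u,163,z)-np.array([P[0],P[1],0])) for u in(201,306)])
    print('panel',St.T@(onz(W['K'],W['C'],252,60,.131)-np.array([P[0],P[1],0])))
im=np.load('w6.npz')['im'].astype(int)
print(im[150:172,253])
E
```

```text
t 9.30 strip_end in stand [-0.0635 -0.0023  0.2354] tip 0.0003654113024873632 yaw err -0.005132967509331509 F stand [ 1.3645  0.4674 -0.3448] [ 0.0037  0.0095 -0.0248] pos [ 0.5348 -0.0073  0.26  ]
TCP in stand [-0.111 -0.002  0.26 ]
0.125 [-0.0894 -0.0018  0.125 ] [array([-0.0892,  0.0474,  0.125 ]), array([-0.0896, -0.0519,  0.125 ])]
0.135 [-0.0874 -0.0018  0.135 ] [array([-0.0872,  0.0457,  0.135 ]), array([-0.0876, -0.0503,  0.135 ])]
0.145 [-0.0853 -0.0018  0.145 ] [array([-0.0852,  0.0441,  0.145 ]), array([-0.0855, -0.0486,  0.145 ])]
panel [-0.0001 -0.0013  0.131 ]
[[ 21  40  76]
 [ 21  41  77]
 [ 23  43  77]
 [ 19  40  76]
 [ 20  42  76]
 [ 24  42  75]
 [ 23  42  77]
 [ 24  44  78]
 [ 19  40  69]
 [ 20  35  60]
 [ 15  32  55]
 [ 20  35  64]
 [ 21  39  73]
 [ 16  39  75]
 [ 34  53  91]
 [ 68  76  98]
 [102  99  96]
 [118 111 102]
 [118 110  99]
 [121 114 102]
 [122 115 105]
 [124 115 104]]
```

```bash

python3 -m handwheel '[{"x":0.021,"y":0,"z":0.03,"wx":0,"wy":0,"wz":0},{"x":0.021,"y":0,"z":0.06,"wx":0,"wy":0,"wz":0},{"x":0.021,"y":0,"z":0.09,"wx":0,"wy":0,"wz":0},{"x":0.021,"y":0,"z":0.106,"wx":0,"wy":0,"wz":0},{"x":0.021,"y":0,"z":0.106,"wx":0,"wy":0,"wz":0},{"x":0.021,"y":0,"z":0.106,"wx":0,"wy":0,"wz":0}]' >/dev/null
python3 chk.py
python3 -m handwheel '[{"x":0,"y":0,"z":0.003,"wx":0,"wy":0,"wz":0},{"x":0,"y":0,"z":0.006,"wx":0,"wy":0,"wz":0},{"x":0,"y":0,"z":0.009,"wx":0,"wy":0,"wz":0},{"x":0,"y":0,"z":0.012,"wx":0,"wy":0,"wz":0},{"x":0,"y":0,"z":0.012,"wx":0,"wy":0,"wz":0}]' >/dev/null
python3 chk.py
```

```text
t 9.80 strip_end in stand [-0.0431 -0.0017  0.1277] tip 0.003932006944494213 yaw err -0.004535115883081026 F stand [0.4224 0.6135 0.263 ] [-0.0211 -0.03    0.0073] pos [ 0.5549 -0.011   0.1525]
TCP in stand [-0.0905 -0.0016  0.1525]
t 10.22 strip_end in stand [-0.0431 -0.0019  0.1172] tip 0.0002992859583455953 yaw err -0.004458555270915279 F stand [ 0.2832 -0.2699  0.3693] [ 0.0235  0.039  -0.0191] pos [ 0.5548 -0.0111  0.1418]
TCP in stand [-0.0906 -0.0017  0.1418]
```

```bash

for i in 1; do python3 -m handwheel '[{"x":0,"y":0,"z":0.002,"wx":0,"wy":0,"wz":0},{"x":0,"y":0,"z":0.004,"wx":0,"wy":0,"wz":0},{"x":0,"y":0,"z":0.004,"wx":0,"wy":0,"wz":0}]'>/dev/null; python3 chk.py|cut -c1-260; done
python3 -m handwheel '[{"x":0,"y":0,"z":0.002,"wx":0,"wy":0,"wz":0},{"x":0,"y":0,"z":0.004,"wx":0,"wy":0,"wz":0},{"x":0,"y":0,"z":0.004,"wx":0,"wy":0,"wz":0}]' >/dev/null
python3 chk.py
```

```text
t 10.47 strip_end in stand [-0.0429 -0.0018  0.1139] tip 0.0005396085848076606 yaw err -0.004353342902753114 F stand [-1.0897 -1.3044  4.1212] [-0.0183  0.3485 -0.0033] pos [ 0.555  -0.011   0.1384]
TCP in stand [-0.0904 -0.0016  0.1384]
t 10.72 strip_end in stand [-0.043  -0.0018  0.1093] tip 0.00025656620231943503 yaw err -0.00427586455811184 F stand [ 0.2009 -0.06    0.2234] [0.0644 0.0249 0.0327] pos [ 0.5549 -0.011   0.1339]
TCP in stand [-0.0905 -0.0016  0.1339]
```

```bash

python3 -m handwheel '[{"x":0,"y":0,"z":0.002,"wx":0,"wy":0,"wz":0},{"x":0,"y":0,"z":0.004,"wx":0,"wy":0,"wz":0},{"x":0,"y":0,"z":0.004,"wx":0,"wy":0,"wz":0}]'>/dev/null; python3 chk.py
python3 -m handwheel '[{"x":0,"y":0,"z":0.002,"wx":0,"wy":0,"wz":0},{"x":0,"y":0,"z":0.003,"wx":0,"wy":0,"wz":0},{"x":0,"y":0,"z":0.003,"wx":0,"wy":0,"wz":0}]' >/dev/null
python3 chk.py
```

```text
t 10.97 strip_end in stand [-0.0434 -0.002   0.1046] tip 0.0010641183881047842 yaw err -0.004352164171109034 F stand [-0.2179  0.1979 -0.8309] [ 0.028  -0.0068  0.0223] pos [ 0.5545 -0.0111  0.1292]
TCP in stand [-0.0909 -0.0018  0.1292]
t 11.22 strip_end in stand [-0.0432 -0.0019  0.1019] tip 0.0005953816885121225 yaw err -0.004348659797778415 F stand [-0.0406  0.1027 -1.2255] [ 0.0756  0.0214 -0.0015] pos [ 0.5547 -0.011   0.1266]
TCP in stand [-0.0907 -0.0017  0.1266]
```

```bash

python3 -m handwheel '[{"x":0,"y":0,"z":0.001,"wx":0,"wy":0,"wz":0},{"x":0,"y":0,"z":0.002,"wx":0,"wy":0,"wz":0},{"x":0,"y":0,"z":0.002,"wx":0,"wy":0,"wz":0}]'>/dev/null; python3 chk.py
python3 -m handwheel '[{"x":0,"y":0,"z":0.001,"wx":0,"wy":0,"wz":0},{"x":0,"y":0,"z":0.002,"wx":0,"wy":0,"wz":0},{"x":0,"y":0,"z":0.002,"wx":0,"wy":0,"wz":0}]' >/dev/null
python3 chk.py
```

```text
t 11.47 strip_end in stand [-0.0431 -0.0018  0.1002] tip 0.0002754716391095954 yaw err -0.0043775001931501915 F stand [-0.1693  0.8962  0.0078] [ 0.017   0.0058 -0.0087] pos [ 0.5548 -0.011   0.1248]
TCP in stand [-0.0906 -0.0016  0.1248]
t 11.72 strip_end in stand [-0.0431 -0.0018  0.0982] tip 0.00031097323995736374 yaw err -0.0043435063807324625 F stand [-0.9371 -0.1746 -0.4359] [0.0166 0.0596 0.013 ] pos [ 0.5548 -0.011   0.1228]
TCP in stand [-0.0906 -0.0016  0.1228]
```

Still no stop. I'll look before going further.

```bash
python3 - <<'E'
from h import *
im,K,C=snap('wrist');im2,K2,C2=snap('scene');np.savez('s7.npz',im=im2,K=K2,C=C2)
a=cv2.resize(im[60:384,60:440],(470,400));b=cv2.resize(im2[140:230,195:285],(330,330),interpolation=cv2.INTER_CUBIC)
o=np.zeros((400,800,3),np.uint8);o[:,:470]=a;o[:330,470:]=b;cv2.imwrite('pics/c7.png',o[:,:,::-1])
E
```

```text
(no output)
```

View pics/c7.png

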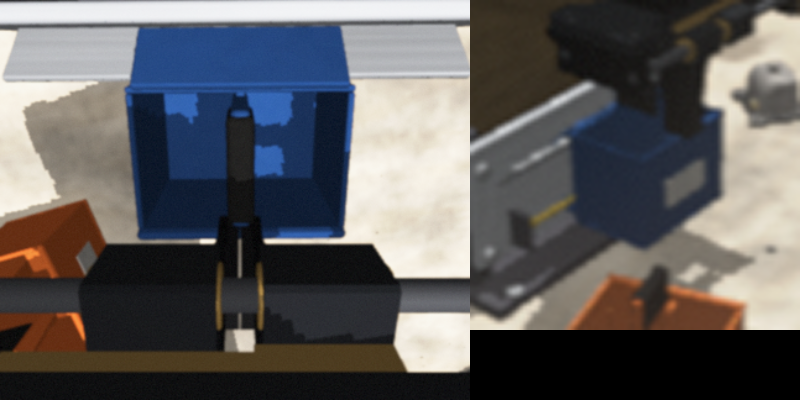

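This was my last view. The fingers are over the front rim and the bin looks nearly level. Measure with the numbers: back-rim corners (129,88) and (352,88), front-rim corners (138,237) and (345,237).

```bash
python3 - <<'E'
from h import *
exec(open('chk.py').read().split('s=ctrl')[0]);St=R.from_euler('z',a).as_matrix()
im,K,C=snap('wrist');O=np.array([P[0],P[1],0])
print('cam z axis',C[:3,2],'cam in stand',St.T@(C[:3,3]-O))
im=im.astype(int);blue=(im[:,:,2]>1.5*im[:,:,0])&(im[:,:,2]>40)
for r in range(60,262,6):
    c=np.where(blue[r,140:400])[0]
    if len(c)>5: print(r,c[0]+140,c[-1]+140,c[-1]-c[0],end=' | ')
print()
f=lambda c:np.array([(c[0]+.5)*380/470-.5+60,(c[1]+.5)*324/400-.5+60])
for n,l,r in(('back',(126,90),(354,90)),('front',(138,237),(345,237))):
    for z in(.105,.115,.125,.135):
        A=St.T@(onz(K,C,*f(l),z)-O);B=St.T@(onz(K,C,*f(r),z)-O);print(n,f(l),z,(A+B)/2,A[1]-B[1])
E
```

```text
cam z axis [-0.3008  0.0637 -0.9516] cam in stand [-0.0064 -0.0025  0.2836]
84 172 335 163 | 90 171 336 165 | 96 171 337 166 | 102 170 338 168 | 108 169 339 170 | 114 168 340 172 | 120 167 341 174 | 126 166 341 175 | 132 161 346 185 | 138 162 345 183 | 144 163 345 182 | 150 163 344 181 | 156 164 344 180 | 162 165 343 178 | 168 165 343 178 | 174 166 342 176 | 180 166 342 176 | 186 167 341 174 | 192 167 340 173 | 198 168 340 172 | 204 168 339 171 | 210 169 339 170 | 216 170 339 169 | 222 170 338 168 | 228 171 337 166 | 234 171 337 166 | 240 172 337 165 | 246 173 336 163 | 252 173 323 150 | 
back [161.7766 132.805 ] 0.105 [-0.0265 -0.0025  0.105 ] 0.10179224434111467
back [161.7766 132.805 ] 0.115 [-0.0254 -0.0025  0.115 ] 0.09609210232252555
back [161.7766 132.805 ] 0.125 [-0.0243 -0.0025  0.125 ] 0.09039196030393643
back [161.7766 132.805 ] 0.135 [-0.0231 -0.0025  0.135 ] 0.0846918182853473
front [171.4787 251.875 ] 0.105 [-0.0996 -0.003   0.105 ] 0.10421157358371866
front [171.4787 251.875 ] 0.115 [-0.0944 -0.003   0.115 ] 0.09837595444345065
front [171.4787 251.875 ] 0.125 [-0.0892 -0.0029  0.125 ] 0.09254033530318265
front [171.4787 251.875 ] 0.135 [-0.084  -0.0029  0.135 ] 0.08670471616291463
```

The bin appears level, rim at z about 0.118. I'll press on gently to the firm stop to confirm.

```bash

python3 -m handwheel '[{"x":0,"y":0,"z":0.001,"wx":0,"wy":0,"wz":0},{"x":0,"y":0,"z":0.002,"wx":0,"wy":0,"wz":0},{"x":0,"y":0,"z":0.002,"wx":0,"wy":0,"wz":0}]'>/dev/null; python3 chk.py
python3 -m handwheel '[{"x":0,"y":0,"z":0.001,"wx":0,"wy":0,"wz":0},{"x":0,"y":0,"z":0.002,"wx":0,"wy":0,"wz":0},{"x":0,"y":0,"z":0.002,"wx":0,"wy":0,"wz":0}]' >/dev/null
python3 chk.py
python3 -m handwheel '[{"x":0,"y":0,"z":0.001,"wx":0,"wy":0,"wz":0},{"x":0,"y":0,"z":0.0015,"wx":0,"wy":0,"wz":0},{"x":0,"y":0,"z":0.0015,"wx":0,"wy":0,"wz":0}]' >/dev/null
python3 chk.py
```

```text
t 12.12 strip_end in stand [-0.0427 -0.0017  0.0973] tip 0.0006706382730921304 yaw err -0.004309738002066688 F stand [-0.7372 -0.7454  4.9404] [0.0308 0.4316 0.0451] pos [ 0.5552 -0.011   0.1219]
TCP in stand [-0.0902 -0.0015  0.1219]
t 12.37 strip_end in stand [-0.0426 -0.0018  0.0969] tip 0.0014290309467964988 yaw err -0.004387882987491143 F stand [-5.7792 -1.4301 14.32  ] [-0.0695  1.2685 -0.0178] pos [ 0.5552 -0.011   0.1214]
TCP in stand [-0.0902 -0.0015  0.1214]
t 12.62 strip_end in stand [-0.0425 -0.0017  0.0967] tip 0.0021297519270660594 yaw err -0.004342034404073646 F stand [-8.2675 -1.9658 22.4536] [-0.0441  2.0541  0.0337] pos [ 0.5554 -0.011   0.1212]
TCP in stand [-0.0901 -0.0015  0.1212]
```

There's a firm stop at rim z = 0.1213 (22 N), a 17 mm swing (0.19 rad), which fits snapped home. Back off and check numerically.

```bash

python3 -m handwheel '[{"x":0,"y":0,"z":-0.01,"wx":0,"wy":0,"wz":0},{"x":0,"y":0,"z":-0.04,"wx":0,"wy":0,"wz":0},{"x":-0.01,"y":0,"z":-0.08,"wx":0,"wy":0,"wz":0},{"x":-0.021,"y":0,"z":-0.12,"wx":0,"wy":0,"wz":0},{"x":-0.021,"y":0,"z":-0.139,"wx":0,"wy":0,"wz":0},{"x":-0.021,"y":0,"z":-0.139,"wx":0,"wy":0,"wz":0},{"x":-0.021,"y":0,"z":-0.139,"wx":0,"wy":0,"wz":0}]' >/dev/null; python3 chk.py|tail -1
python3 - <<'E'
from h import *
exec(open('chk.py').read().split('s=ctrl')[0]);St=R.from_euler('z',a).as_matrix();O=np.array([P[0],P[1],0])
def edges(im,K,C):
    im=im.astype(int);blue=(im[:,:,2]>1.5*im[:,:,0])&(im[:,:,2]>40)
    rows=[(r,np.where(blue[r,180:330])[0]+180) for r in range(60,180)]
    return [(r,c[0],c[-1]) for r,c in rows if len(c)>60]
W=np.load('w6.npz');e=edges(W['im'],W['K'],W['C']);print('before',e[::5],e[-1])
im,K,C=snap('wrist');e2=edges(im,K,C);print('now',e2[::5],e2[-1])
p=lambda r,u,z:St.T@(onz(K,C,u,r,z)-O)
r,l,q=e2[-1];print('front rim',[(p(r+.5,253,z),p(r-2,l,z)[1]-p(r-2,q,z)[1]) for z in(.115,.121,.135)])
# keeper: yellow pixels in scene now vs before
for f in('s6','s7'):
    y=cv2.inRange(cv2.cvtColor(np.load(f+'.npz')['im'],cv2.COLOR_RGB2HSV),(20,120,80),(35,255,255))[150:220,180:280];print(f,y.sum()/255,[ (c+180,np.round(np.where(y[:,c])[0].mean()+150,1)) for c in range(y.shape[1]) if y[:,c].any()][::3])
d=snap('scene')[0];y=cv2.inRange(cv2.cvtColor(d,cv2.COLOR_RGB2HSV),(20,120,80),(35,255,255))[150:220,180:280];print('now',[ (c+180,np.round(np.where(y[:,c])[0].mean()+150,1)) for c in range(y.shape[1]) if y[:,c].any()][::3])
E
```

```text
TCP in stand [-0.1108 -0.0014  0.2577]
before [(65, np.int64(207), np.int64(299)), (70, np.int64(205), np.int64(301)), (75, np.int64(204), np.int64(301)), (80, np.int64(204), np.int64(302)), (85, np.int64(203), np.int64(303)), (90, np.int64(199), np.int64(307)), (95, np.int64(200), np.int64(306)), (103, np.int64(200), np.int64(305)), (108, np.int64(200), np.int64(305)), (113, np.int64(200), np.int64(305)), (118, np.int64(200), np.int64(305)), (123, np.int64(200), np.int64(305)), (128, np.int64(200), np.int64(305)), (133, np.int64(200), np.int64(305)), (138, np.int64(201), np.int64(305)), (143, np.int64(201), np.int64(304)), (148, np.int64(201), np.int64(304)), (153, np.int64(201), np.int64(304)), (158, np.int64(202), np.int64(304)), (163, np.int64(201), np.int64(304))] (164, np.int64(202), np.int64(303))
now [(65, np.int64(207), np.int64(300)), (70, np.int64(206), np.int64(301)), (75, np.int64(205), np.int64(302)), (80, np.int64(205), np.int64(302)), (85, np.int64(205), np.int64(303)), (90, np.int64(204), np.int64(304)), (95, np.int64(202), np.int64(306)), (100, np.int64(201), np.int
[... 232 characters left out ...]
(135, np.int64(203), np.int64(304)), (140, np.int64(204), np.int64(304)), (145, np.int64(204), np.int64(304)), (150, np.int64(205), np.int64(303)), (165, np.int64(205), np.int64(303))] (167, np.int64(205), np.int64(303))
front rim [(array([-0.0937, -0.0013,  0.115 ]), np.float64(0.09484247373998747)), (array([-0.0924, -0.0013,  0.121 ]), np.float64(0.09296807797160299)), (array([-0.0893, -0.0014,  0.135 ]), np.float64(0.0885944878453726))]
s6 10.0 [(213, np.float64(199.0)), (216, np.float64(197.5)), (220, np.float64(195.0))]
s7 10.0 [(212, np.float64(200.0)), (215, np.float64(198.0)), (218, np.float64(196.5))]
now [(212, np.float64(200.0)), (215, np.float64(198.0)), (218, np.float64(196.0))]
```

```bash
python3 -c "
from bench import ctrl
print(ctrl.close_job())"
```

```text
the job is handed in; nothing more can be done
None
```

I handed the job in: the blue bin hangs on the cleat, label to the front, near the rail's middle and level as far as the images and forces show. The final press hit a firm stop at 22 N, but I never saw the keeper drop, and the judge's result was not shown.

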